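# Set the seed meter's rate lever to the third notch

## Robot

A 6-joint arm with a two-finger parallel gripper is mounted at the origin on the work surface. World frame = base frame: x ahead of the robot, y to its left, z up, the work surface at z = 0. Lengths are in m, angles in rad, forces in N, time in s.
With the tool pointing down it reaches from about 0.275 to 0.975 m from the base axis. Payload 8.4 kg.
Tool frame: the origin (TCP) lies on the centre line of the jaws, within the pads' length; the fingertips stand 19 mm ahead of it and the grasp point (between the pads) is the TCP (r.tcp_to_tips is the distance from the TCP to the fingertips, in m); z points along the fingers, x is the direction in which the jaws open and shut, and the axes are right-handed (so a half turn about z gives the same grasp; the last joint's range is limited). The gripper opens to 92 mm and grips with 3 to 60 N. Pads are 20 mm wide; open, the fingers measure 128 mm over their backs; the gripper's body (75 mm by 189 mm) begins 69 mm behind the grasp point.
Start: joints at [-1.124, 0.353, 1.633, -0, 1.155, -0.002], TCP at [0.271, -0.563, 0.197] pointing down, gripper open.
Joint ranges: [-2.63, 2.63], [-0.92, 2.1], [0.06, 2.66], [-1.3, 4.44], [0, 2.69], [-3.02, 3.02]. Speed limits (rad/s): [2.22, 2.22, 2.79, 3.14, 3.14, 3.14].

## Interface

Orientations are given as [roll, pitch, yaw] about the fixed x, y, z axes, in that order (R = Rz(yaw) Ry(pitch) Rx(roll)).
In Python, from station import observe, imaging, r gives the robot as it stands.
- The arm moves only by the shell command python3 -m creep 'ROWS' [FORCE]. ROWS is a JSON object of lists of equal length, an entry for each row: "rotation": the turn, a rotation vector about the world's x, y, z in rad, a list of three; "offset": the shift along the world's x, y, z in m, a list of three; "jaw": the finger opening in m, from 0 to 0.0919. In form: {"rotation": [[wx, wy, wz], ...], "offset": [[x, y, z], ...], "jaw": [jaw, ...]}. A call has 1 to 12 rows; each row shifts and turns the pose as measured when the row begins; what a row does not reach is not made up. A row lasts 1/8 s, in which the tool goes at most 62.5 mm and 10.7 degrees, less where a joint would pass 70% of its speed; a pose out of reach is approached as far as the arm can. A call is refused whole if a number of a shift passes 0.0625 or a number of a turn 0.188, either way. A call with a gripper value outside its range is refused whole. The fingers move at their own pace and stop on an object; FORCE is the grip in N (left out, the last holds). Time passes only in rows, so rows that do not move let the fingers close. It gives the time, the measured TCP pose, the force and the opening at its end, in the units of the state.
- observe(): the state, without advancing time (a new reading comes with each control period).
- imaging.snapshot(name): name is "scene" or "top" or "wrist"; returns a dict with "color" (480x640x3 uint8, red, green, blue), "camera_matrix" (3x3 intrinsics, pixels), "R" (3x3) and "t" (3): a world point X has camera coordinates R X + t. Camera axes: x right, y down, z forward; pixel columns grow to the right and rows downward; lengths in m; the calibration is good to about 2 mm. The wrist camera is an equidistant fisheye: a pixel r from the principal point sees the ray r / f radians off the axis. A picture is of the moment at which its call begins. There is no depth.
- r.finish_job(): hands the job in, once; it reports no verdict.
The state is a dict: "time_s": time; "q": joint angles; "qvel": joint speeds; "effort": joint torques, N m; "eef_pos": TCP position; "orientation": TCP orientation; "ft_force": force on the tool from outside, world axes, zero at the start; "moment": the same for the moment, N m; "finger_gap": finger opening in m.
Only numpy, scipy, OpenCV 4.12 (cv2) and the standard library are available. Lean on these libraries where they do the work, as an engineer would, in place of code of your own. Each camera call takes 0.05 s, during which the arm holds its last target.

## Task

On the green seed meter, push the red rate lever along its slot, from the end where it stands towards the other end on the robot's left, with the fingertips and without pinching it, counting the clicks, and leave it resting in the third notch without ever running on into the fourth. Then take the hand clear; do not lift or shift anything else on the bench or on the meter.

Things in the scene. Friction and masses are not known exactly. Their poses are not given: they have to be found in the camera images.
- seed_meter: green seed-metering box bolted to the bench, 170 (x) x 300 (y) x 85 mm high (steel feet 210 mm long in x); origin under its centre on the bench, y along the lever's slot, z up, x towards its hopper. The clear hopper with black lid stands on top at x 34 to 86, y -103 to 103 mm, up to 135 mm above the bench. The rest of the top is flat and free but for lever and socket.
- rate_lever (a joint): travel of the red lever along the slot, m, growing to the box's +y: 0 closed, 0.122 at the far end; starts at 0 to 0.026. It slides freely (1 N) to 0.032; then notches 16 mm apart: 1st at 0.048, 2nd 0.064, 3rd 0.080, 4th 0.096, 5th 0.112. Before each, a push rising to about 5 N lifts it over a crest 8 mm short of the notch; it then clicks in by itself and the push falls to nearly nothing.
- paddle (a point): centre of the lever's red upright paddle, a plate 96 mm across the slot (the box's x), 14 mm thick along the slot (the box's y), standing from 93 to 129 mm above the bench; this point is 111 mm above the bench, at x = -22 mm in the box's frame, y = -75 mm + lever travel; axes as the box's
- socket: steel wrench socket, 22 mm across, 30 mm high, standing on the meter's top near its +y front corner; origin under its centre
- seed_cup: white plastic bowl, 68 mm across, 45 mm high, in front of the meter; origin under its centre
- screwdriver: screwdriver with red handle lying beyond the meter; origin under it, x along its shaft
- seed_jar: amber glass jar, 68 mm across, 100 mm high; origin under its centre
- wrench: steel wrench lying on the bench; x along its length
- bracket: red bent steel bracket, about 200 x 80 x 42 mm; origin under its centre
- folding_rule: folded red rule, 17 x 230 x 14 mm, lying on the bench to the robot's right; long along its y

How it is judged:
By the outcome, as a careful person would: the job done as asked, in the order asked, and still so for the second after the job is handed in, with the robot touching nothing.
It also fails if it takes over 51 s, if anything falls off the work surface, if the arm or the gripper's body presses on something with over 40 N, if the wrist force passes 120 N, or if a joint passes its speed limit or range.

## Working session

There is one attempt and no reset: what is moved stays moved. The work goes in short steps, Python scripts to look and compute and a shell command to move; the robot and the scene stay as the last step left them, time stands still between calls to the robot, and variables do not carry over. Pictures are saved under pics/ and viewed, and the job is handed in when it is done.

```bash
mkdir -p pics; ls
python3 - <<'E'
from station import observe, imaging, r
import cv2
for n in ("scene","top","wrist"):
    s=imaging.snapshot(n); cv2.imwrite(f"pics/{n}0.png",s["color"][:,:,::-1])
    print(n,s["camera_matrix"].round(1).tolist(),s["R"].round(3).tolist(),s["t"].round(3).tolist())
o=observe()
print({k:(o[k]) for k in o}, r.tcp_to_tips)
E
```

```text
pics
scene [[578.0, 0.0, 316.8], [0.0, 578.0, 236.6], [0.0, 0.0, 1.0]] [[-0.682, 0.731, 0.014], [0.527, 0.505, -0.684], [-0.507, -0.459, -0.73]] [0.376, -0.199, 1.755]
top [[470.6, 0.0, 330.1], [0.0, 470.6, 237.0], [0.0, 0.0, 1.0]] [[-0.017, -1.0, -0.004], [-0.98, 0.018, -0.198], [0.198, 0.001, -0.98]] [-0.02, 0.57, 1.015]
wrist [[371.6, 0.0, 324.3], [0.0, 371.6, 246.5], [0.0, 0.0, 1.0]] [[0.435, -0.9, -0.002], [-0.872, -0.422, 0.249], [-0.225, -0.107, -0.969]] [-0.625, -0.03, 0.391]
{'time_s': 0.15, 'q': array([-1.12441678e+00,  3.53488995e-01,  1.63390221e+00,  1.33609194e-05,
        1.15520187e+00, -2.39573175e-03]), 'qvel': array([ 0.00110734, -0.00168984, -0.00196985, -0.00080739,  0.00093107,
        0.0015212 ]), 'effort': array([-1.86093803e-04, -5.94206965e+01, -3.34469748e+01,  6.97482959e-02,
        2.04638107e-02, -1.22186129e-04]), 'eef_pos': array([ 0.27101413, -0.56278196,  0.19686235]), 'orientation': array([-3.14157804e+00,  1.00038648e-03, -1.12202644e+00]), 'ft_force': array([ 0.65530935,  0.69195192, -0.07029413]), 'moment': array([ 0.00184827,  0.00664051, -0.01360884]), 'finger_gap': 0.09190906945103532} 0.019
```

View pics/top0.png

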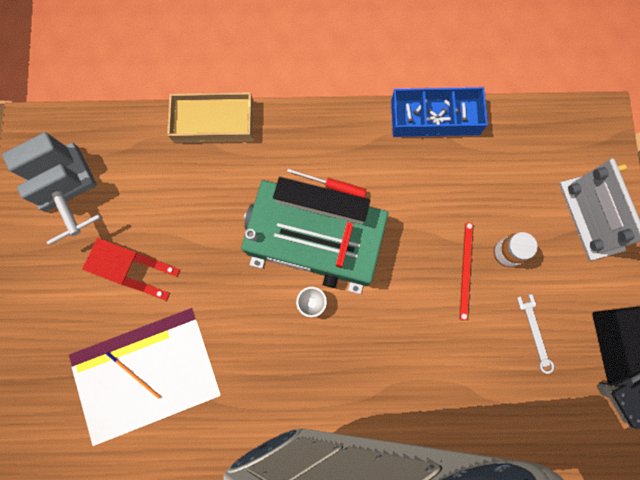

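View pics/scene0.png

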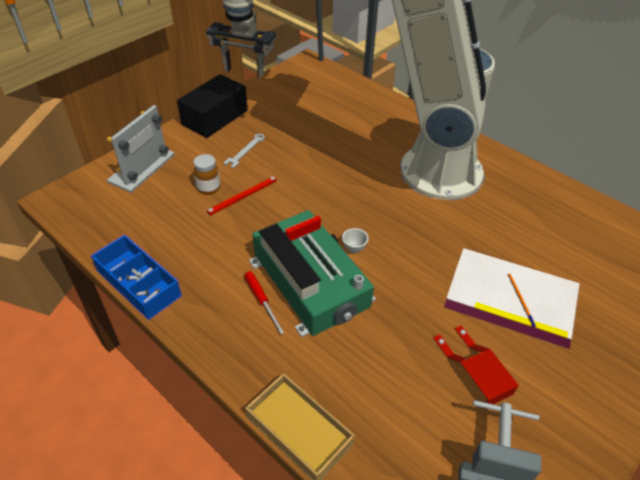

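The top view shows the green box centred near (316,232). The red paddle is at (345,245), near the slot's right end, with the socket at (250,233), the cup at (311,302) and the hopper lid at (322,198). Next I'll measure the paddle and the box.

```bash
cat > h.py <<'E'
import numpy as np, cv2
from station import observe, imaging, r
def ray(s,uv,z):
    K,R,t=s["camera_matrix"],s["R"],s["t"]
    d=R.T@np.linalg.inv(K)@np.array([uv[0],uv[1],1.]); c=-R.T@t
    return c+d*(z-c[2])/d[2]
def proj(s,X):
    p=s["R"]@np.array(X)+s["t"]; p=s["camera_matrix"]@p; return p[:2]/p[2]
def red(img):
    h=cv2.cvtColor(img,cv2.COLOR_RGB2HSV); return (((h[...,0]<6)|(h[...,0]>174))&(h[...,1]>190)&(h[...,2]>70)).astype(np.uint8)*255
E
python3 - <<'E'
from h import *
for n,b in (("top",(230,160,170,150)),("scene",(230,190,160,150))):
    s=imaging.snapshot(n); img=s["color"]; x,y,w,h=b
    cv2.imwrite(f"pics/{n}1.png",cv2.resize(img[y:y+h,x:x+w,::-1],None,fx=4.5 if n=="top" else 4,fy=4 if n!="top" else 3.9))
    cv2.imwrite(f"pics/{n}1.png",cv2.resize(img[y:y+h,x:x+w,::-1],None,fx=4,fy=4,interpolation=cv2.INTER_CUBIC))
    m=np.zeros((480,640),np.uint8); m[y:y+h,x:x+w]=red(img)[y:y+h,x:x+w]
    for c in cv2.findContours(m,0,1)[0]:
        if cv2.contourArea(c)>40: print(n,cv2.contourArea(c),cv2.minAreaRect(c),cv2.boxPoints(cv2.minAreaRect(c)).round(1).tolist())
    hs=cv2.cvtColor(img,cv2.COLOR_RGB2HSV); g=((hs[...,0]>60)&(hs[...,0]<95)&(hs[...,1]>90)).astype(np.uint8)*255
    c=max(cv2.findContours(g,0,1)[0],key=cv2.contourArea)
    print("green",cv2.approxPolyDP(cv2.convexHull(c),4,True)[:,0].tolist())
E
```

```text
top 215.5 ((343.8653564453125, 244.18479919433594), (7.012269973754883, 44.643001556396484), 15.52410888671875) [[334.5, 264.79998779296875], [346.5, 221.6999969482422], [353.20001220703125, 223.60000610351562], [341.29998779296875, 266.6000061035156]]
top 329.5 ((345.4905700683594, 187.7830352783203), (40.38400650024414, 9.752599716186523), 15.945395469665527) [[324.70001220703125, 186.89999389648438], [327.3999938964844, 177.5], [366.20001220703125, 188.60000610351562], [363.6000061035156, 198.0]]
green [[262, 181], [385, 211], [371, 280], [363, 284], [247, 253], [242, 245]]
scene 255.0 ((255.61538696289062, 287.5769348144531), (34.853755950927734, 8.930500030517578), 60.2551155090332) [[243.10000610351562, 274.70001220703125], [250.8000030517578, 270.20001220703125], [268.1000061035156, 300.5], [260.3999938964844, 304.8999938964844]]
scene 388.0 ((303.5689392089844, 227.82757568359375), (12.211498260498047, 37.15972137451172), 66.80140686035156) [[284.1000061035156, 229.5], [318.20001220703125, 214.89999389648438], [323.1000061035156, 226.10000610351562], [288.8999938964844, 240.8000030517578]]
scene 97.5 ((242.50003051757812, 195.00001525878906), (4.919349193572998, 30.4105224609375), 63.43495178222656) [[227.8000030517578, 199.60000610351562], [255.0, 186.0], [257.20001220703125, 190.39999389648438], [230.0, 204.0]]
green [[255, 232], [322, 227], [371, 284], [370, 304], [312, 334], [256, 255]]
```

View pics/top1.png

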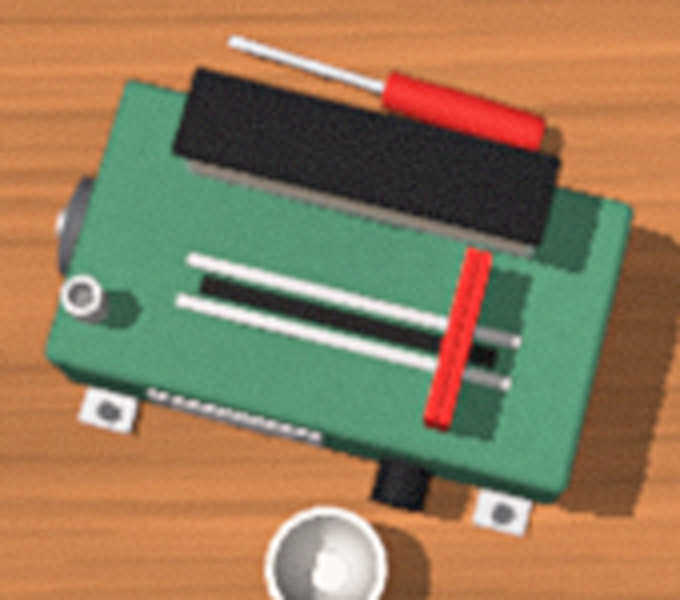

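View pics/scene1.png

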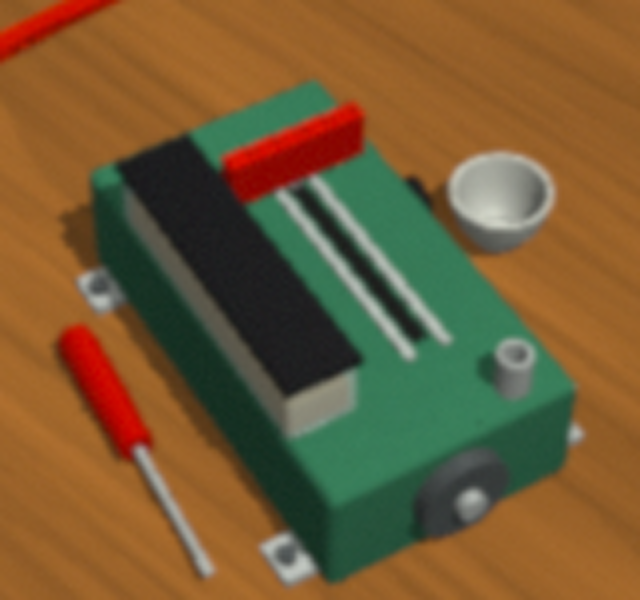

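The views show the paddle running from (349.7,223) to (339,266) in the top picture, standing just right of the slot's middle-right, with the socket at the left-front corner. Next I'll compute the box frame and the lever travel.

Run:
```python
from h import *
s=imaging.snapshot("top"); s2=imaging.snapshot("scene")
print("cam",(-s["R"].T@s["t"]).round(3),(-s2["R"].T@s2["t"]).round(3))
f=lambda u,v,z,a=s:ray(a,(u,v),z)
# far-left, far-right corners, lid corners
g=lambda x,y,z,ox=230,oy=160,a=s:ray(a,(ox+(x+.5)/4-.5,oy+(y+.5)/4-.5),z)
FL,FR=g(126,82,.085),g(632,206,.085)
lid=[g(197,70,.135),g(558,158,.135),g(535,245,.135),g(174,154,.135)]
print("FL FR",FL.round(4),FR.round(4),np.linalg.norm(FL-FR))
for a in lid: print("lid",a.round(4))
print("lid len",np.linalg.norm(lid[0]-lid[1]),np.linalg.norm(lid[3]-lid[2]),np.linalg.norm(lid[0]-lid[3]))
d=(lid[0]-lid[1])+(lid[3]-lid[2])+(FL-FR); yaw=np.arctan2(-d[0],d[1]); print("yaw",np.degrees(yaw), [np.degrees(np.arctan2(-v[0],v[1])) for v in (lid[0]-lid[1],lid[3]-lid[2],FL-FR)])
c,q=np.cos(yaw),np.sin(yaw);Rz=np.array([[c,-q,0],[q,c,0],[0,0,1]])
lc=np.mean(lid,axis=0); O1=lc-Rz@[.060,0,.135]; O2=(FL+FR)/2-Rz@[.085,0,.085]
print("origin",O1.round(4),O2.round(4))
# scene: corners of lid & top
L2=[g(118,163,.135,230,190,s2),g(188,134,.135,230,190,s2),g(362,362,.135,230,190,s2),g(287,395,.135,230,190,s2)]
for a in L2: print("lid scene",a.round(4))
print("origin scene",(np.mean(L2,axis=0)-Rz@[.060,0,.135]).round(4))
# paddle
P=[g(467,250,.129),g(491,252,.129),g(451,422,.129),g(426,420,.129)]
P2=[g(223,158,.129,230,190,s2),g(352,103,.129,230,190,s2),g(363,116,.129,230,190,s2),g(232,174,.129,230,190,s2)]
for O in (O1,O2):
  print([ (Rz.T@(p-O)).round(4).tolist() for p in P],"c",(Rz.T@(np.mean(P,axis=0)-O)).round(4))
  print([ (Rz.T@(p-O)).round(4).tolist() for p in P2],"c",(Rz.T@(np.mean(P2,axis=0)-O)).round(4))
  print("socket",(Rz.T@(g(84,295,.115)-O)).round(4))
```

```text
cam [ 0.357 -0.031  1.108] [1.251 0.631 1.139]
FL FR [0.6984 0.1245 0.085 ] [ 0.6205 -0.16    0.085 ] 0.29501330719706415
lid [0.6879 0.0785 0.135 ]
lid [ 0.6349 -0.1152  0.135 ]
lid [ 0.5873 -0.1014  0.135 ]
lid [0.6409 0.0907 0.135 ]
lid len 0.20082595572124776 0.1993947720349097 0.04851295435153196
yaw -15.392288027907117 [np.float64(-15.292339929412801), np.float64(-15.605315676792381), np.float64(-15.316344518197063)]
origin [0.5799 0.0041 0.    ] [ 0.5775  0.0048 -0.    ]
lid scene [ 0.6343 -0.1147  0.135 ]
lid scene [ 0.5882 -0.1019  0.135 ]
lid scene [0.6454 0.0951 0.135 ]
lid scene [0.6908 0.081  0.135 ]
origin scene [0.5818 0.0058 0.    ]
[[0.0249, -0.0653, 0.129], [0.027, -0.0779, 0.129], [-0.067, -0.0796, 0.129], [-0.0692, -0.0666, 0.129]] c [-0.0211 -0.0723  0.129 ]
[[0.0252, -0.0766, 0.129], [-0.0667, -0.0769, 0.129], [-0.0666, -0.0637, 0.129], [0.0271, -0.0622, 0.129]] c [-0.0203 -0.0698  0.129 ]
socket [-0.0472  0.1292  0.115 ]
[[0.0274, -0.0653, 0.129], [0.0295, -0.078, 0.129], [-0.0645, -0.0796, 0.129], [-0.0667, -0.0667, 0.129]] c [-0.0186 -0.0724  0.129 ]
[[0.0276, -0.0767, 0.129], [-0.0643, -0.0769, 0.129], [-0.0641, -0.0638, 0.129], [0.0296, -0.0623, 0.129]] c [-0.0178 -0.0699  0.129 ]
socket [-0.0447  0.1291  0.115 ]
```

Both views agree: box origin near (0.580, 0.0045), yaw -15.4°, and a lid of 200 × 48.5 mm where 206 × 52 is given (its edges are rounded). The paddle centre is at box x -0.021, y -0.071, so travel is about 4 mm, which is in range. I'll push with closed fingers, jaws across the slot, starting behind the paddle at about (0.528, -0.10).

```bash
python3 -m creep '{"rotation":[[0,0,0.07],[0,0,0.07],[0,0,0.07],[0,0,0.07],[0,0,0.07],[0,0,0.07],[0,0,0.07],[0,0,0.07],[0,0,0.07],[0,0,0.07],[0,0,0.07],[0,0,0.07]],"offset":[[0.02,0.036,0],[0.02,0.036,0],[0.02,0.036,0],[0.02,0.036,0],[0.02,0.036,0],[0.02,0.036,0],[0.02,0.036,0],[0.02,0.036,0],[0.02,0.036,0],[0.02,0.036,0],[0.02,0.036,0],[0.02,0.036,0]],"jaw":[0,0,0,0,0,0,0,0,0,0,0,0]}' 20
```

```text
time_s: 1.85
eef_pos: [0.5164, -0.1196, 0.1982]
orientation: [3.141, -0.004, -0.26]
ft_force: [0.1, -0.1, 0.9]
finger_gap: 0.0005
```

```bash
python3 -m creep '{"rotation":[[0,0,-0.008],[0,0,0],[0,0,0],[0,0,0]],"offset":[[0.0115,0.019,-0.01],[0,0,-0.025],[0,0,-0.025],[0,0,-0.015]],"jaw":[0,0,0,0]}'
python3 - <<'E'
from h import *
print(observe()["eef_pos"],observe()["orientation"])
s=imaging.snapshot("scene"); cv2.imwrite("pics/s2.png",cv2.resize(s["color"][130:350,200:420,::-1],None,fx=2.7,fy=2.7))
s=imaging.snapshot("wrist"); cv2.imwrite("pics/w2.png",s["color"][:,:,::-1])
E
```

```text
time_s: 2.35
eef_pos: [0.5311, -0.0969, 0.123]
orientation: [-3.141, -0.009, -0.262]
ft_force: [0.8, -0.6, 0.1]
finger_gap: 0.0003
[ 0.53113327 -0.09691304  0.12301116] [-3.14088281 -0.0087658  -0.26199019]
```

View pics/s2.png

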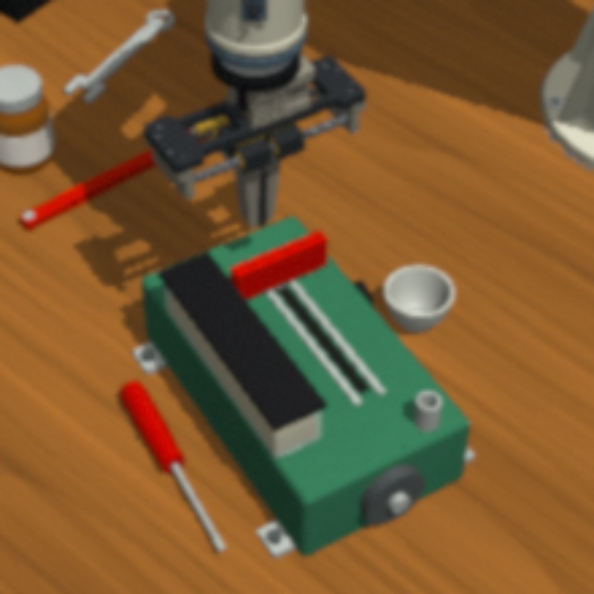

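View pics/w2.png

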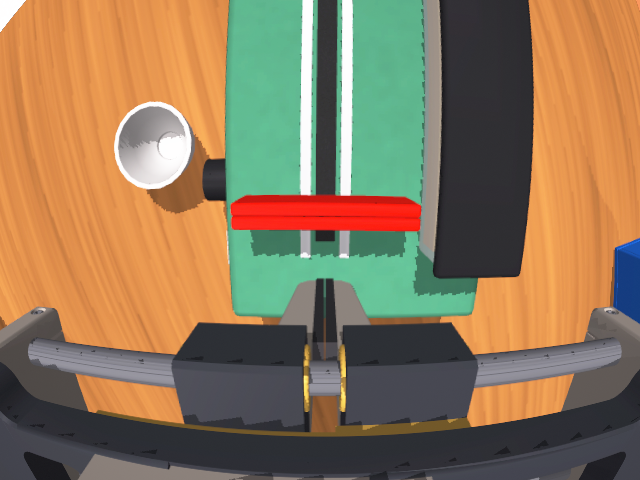

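The fingers are closed and centred behind the paddle, which spans (232–420, 213) in the wrist view and is clear of the hopper. I'll creep along the slot direction (0.265, 0.964) and watch the force.

```bash
cat > st.py <<'E'
from h import *
o=observe(); d=o["eef_pos"]-np.array([.580,.0045,0]); f=o["ft_force"]
print("t %.2f boxx %.4f boxy %.4f z %.4f Fy %.2f Fx %.2f Fz %.2f"%(o["time_s"],d[0]*.964-d[1]*.2654,d[0]*.2654+d[1]*.964,d[2],f[0]*.2654+f[1]*.964,f[0]*.964-f[1]*.2654,f[2]))
E
python3 -m creep '{"rotation":[[0,0,0],[0,0,0],[0,0,0],[0,0,0]],"offset":[[0.0005,0.004,-0.001],[0.0005,0.004,-0.001],[0.001,0.004,-0.001],[0.001,0.004,0]],"jaw":[0,0,0,0]}' >/dev/null; python3 st.py
python3 -m creep '{"rotation":[[0,0,0],[0,0,0]],"offset":[[0.0008,0.003,0],[0.0008,0.003,0]],"jaw":[0,0]}' >/dev/null; python3 st.py
python3 -m creep '{"rotation":[[0,0,0],[0,0,0]],"offset":[[0.0008,0.003,0],[0.0008,0.003,0]],"jaw":[0,0]}' >/dev/null; python3 st.py
python3 -m creep '{"rotation":[[0,0,0],[0,0,0]],"offset":[[0.0008,0.003,0],[0.0008,0.003,0]],"jaw":[0,0]}' >/dev/null; python3 st.py
```

```text
t 2.95 boxx -0.0206 boxy -0.0940 z 0.1219 Fy -0.76 Fx -0.24 Fz -0.59
t 3.20 boxx -0.0205 boxy -0.0871 z 0.1222 Fy 0.23 Fx -0.59 Fz -1.16
t 3.45 boxx -0.0206 boxy -0.0805 z 0.1223 Fy 0.35 Fx -0.19 Fz -1.21
t 3.70 boxx -0.0206 boxy -0.0738 z 0.1222 Fy -0.41 Fx 0.18 Fz 0.80
```

```bash
python3 -m creep '{"rotation":[[0,0,0],[0,0,0]],"offset":[[0.0008,0.003,0],[0.0008,0.003,0]],"jaw":[0,0]}' >/dev/null; python3 st.py
python3 - <<'E'
from h import *
s=imaging.snapshot("wrist"); cv2.imwrite("pics/w3.png",s["color"][:,:,::-1])
E
python3 -m creep '{"rotation":[[0,0,0],[0,0,0]],"offset":[[0.0005,0.002,0],[0.0005,0.002,0]],"jaw":[0,0]}' >/dev/null; python3 st.py
python3 -m creep '{"rotation":[[0,0,0]],"offset":[[0.0005,0.002,0]],"jaw":[0]}' >/dev/null; python3 st.py
python3 -m creep '{"rotation":[[0,0,0]],"offset":[[0.0005,0.002,0]],"jaw":[0]}' >/dev/null; python3 st.py
python3 -m creep '{"rotation":[[0,0,0]],"offset":[[0.0005,0.002,0]],"jaw":[0]}' >/dev/null; python3 st.py
python3 -m creep '{"rotation":[[0,0,0]],"offset":[[0.0005,0.002,0]],"jaw":[0]}' >/dev/null; python3 st.py
python3 -m creep '{"rotation":[[0,0,0]],"offset":[[0.0005,0.002,0]],"jaw":[0]}' >/dev/null; python3 st.py
```

```text
t 3.95 boxx -0.0207 boxy -0.0672 z 0.1222 Fy 0.60 Fx -0.91 Fz 0.67
t 4.25 boxx -0.0208 boxy -0.0626 z 0.1222 Fy -0.24 Fx 0.16 Fz 0.06
t 4.38 boxx -0.0209 boxy -0.0604 z 0.1222 Fy 0.65 Fx -0.05 Fz 0.52
t 4.50 boxx -0.0209 boxy -0.0582 z 0.1222 Fy -1.03 Fx 0.83 Fz -0.54
t 4.62 boxx -0.0210 boxy -0.0560 z 0.1222 Fy 0.46 Fx 0.06 Fz -0.10
t 4.75 boxx -0.0210 boxy -0.0538 z 0.1222 Fy 0.50 Fx 0.06 Fz -0.89
t 4.88 boxx -0.0211 boxy -0.0516 z 0.1222 Fy 0.30 Fx 0.94 Fz 0.17
```

View pics/w3.png

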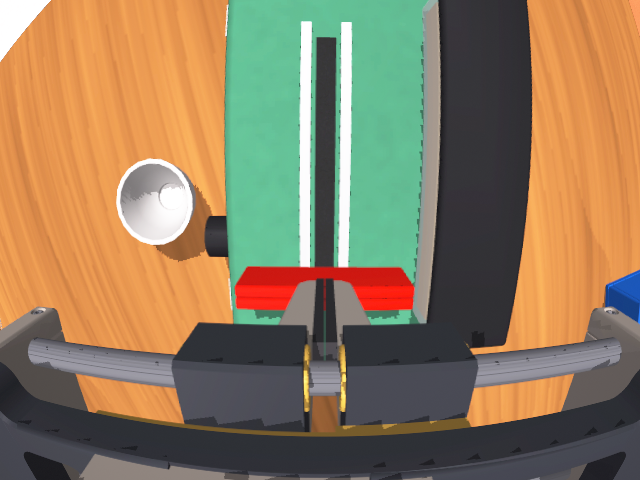

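The wrist view at y=-0.067 shows the fingertips against or nearly against the paddle's back. The expected resistance isn't there yet, so I'll measure the lever's actual travel in the external views.

```bash
cat > lv.py <<'E'
from h import *
import sys
O=np.array([.580,.0045,0]); X=np.array([.964,-.2654,0]); Y=np.array([.2654,.964,0])
s=imaging.snapshot("scene"); m=red(s["color"])
# follow predicted paddle: search a window along the slot
best=None
a=np.array([proj(s,O+X*x+Y*y+np.array([0,0,z])) for x in(-.07,.026) for y in(-.082,.054) for z in(.09,.129)])
hull=cv2.convexHull(a.astype(np.float32)).astype(np.int32); w=np.zeros_like(m); cv2.fillConvexPoly(w,hull,255)
w=cv2.dilate(w,np.ones((3,3))); m&=w
c=max(cv2.findContours(m,0,1)[0],key=cv2.contourArea)
# predicted silhouette centroid vs travel (box projected), interpolate
def cen(d):
    p=np.array([proj(s,O+X*x+Y*(-.075+d+dy)+np.array([0,0,z])) for x in(-.07,.026) for dy in(-.007,.007) for z in(.093,.129)])
    h=cv2.convexHull(p.astype(np.float32)); M=cv2.moments(h); return np.array([M["m10"],M["m01"]])/M["m00"],M["m00"]
M=cv2.moments(c); q=np.array([M["m10"],M["m01"]])/M["m00"]
c0,A=cen(0.); c1,_=cen(.122); u=(c1-c0); print("travel est mm",(122*np.dot(q-c0,u)/np.dot(u,u)).round(1),"area",M["m00"],A, "off-line px",np.cross(u,q-c0)/np.linalg.norm(u))
x,y=200,130
cv2.imwrite("pics/%s.png"%sys.argv[1],cv2.resize(s["color"][y:y+220,x:x+220,::-1],None,fx=2.7,fy=2.7))
E
python3 -W ignore lv.py s3
```

```text
travel est mm 1.0 area 272.5 526.1961764378939 off-line px 2.6833717606761267
```

View pics/s3.png

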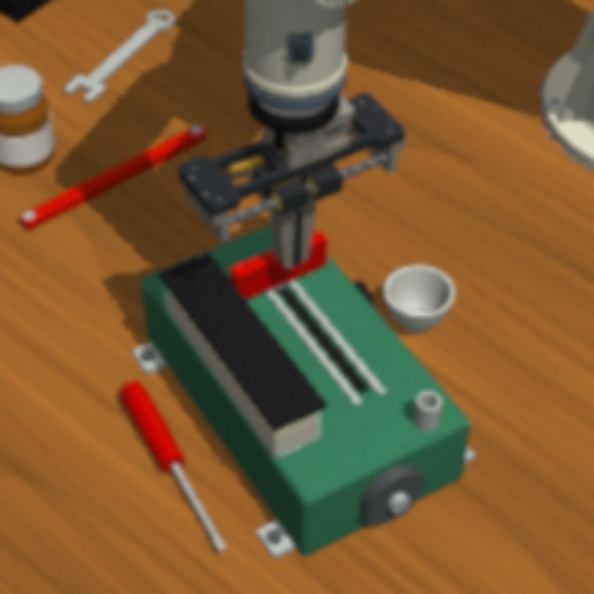

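The paddle has not moved, and the fingertips are in front of it in the scene view, at (307,228) full-frame. They seem to have passed over or beyond it without force. I'll check where the tips really are before going on.

Run:
```python
from h import *
o=observe(); p=o["eef_pos"]; print(p,o["orientation"],o["ft_force"],o["finger_gap"])
for n in("scene","top"):
    s=imaging.snapshot(n)
    print(n,"tip proj",proj(s,p-[0,0,.019]),"TCP",proj(s,p),"tip at z.129",proj(s,[p[0],p[1],.129]))
    if n=="top": cv2.imwrite("pics/t4.png",cv2.resize(s["color"][160:310,230:400,::-1],None,fx=4,fy=4))
    else: cv2.imwrite("pics/s4.png",cv2.resize(s["color"][180:260,260:360,::-1],None,fx=7,fy=7,interpolation=cv2.INTER_CUBIC))
```

```text
[ 0.54609225 -0.03946738  0.12220242] [-3.14034161 -0.01117601 -0.26311469] [ 0.05472041  1.14932213 -0.68971415] 0.00029368630308108137
scene tip proj [307.157647   235.91495754] TCP [307.17180268 230.5716289 ] tip at z.129 [307.17693513 228.634293  ]
top tip proj [334.51965185 243.20342286] TCP [334.56276004 241.55756348] tip at z.129 [334.57857396 240.95379174]
```

View pics/t4.png

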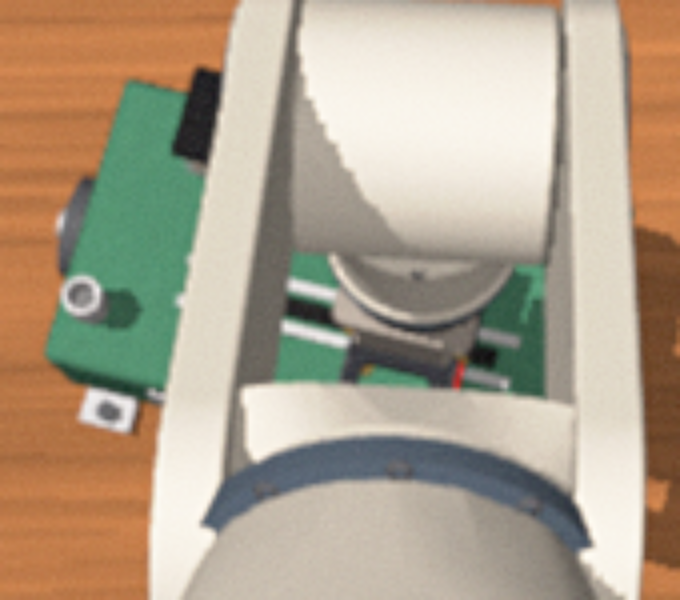

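View pics/s4.png

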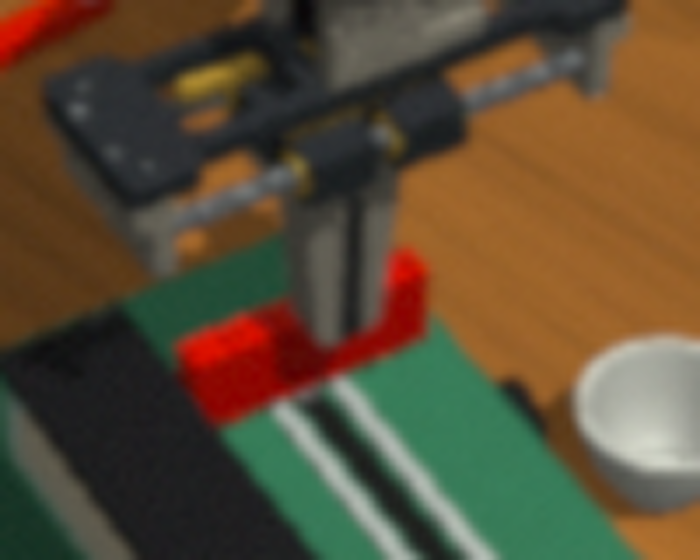

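The scene view puts the tip bottom at about (308,229), where a tip at z≈0.103 would show at row 236 or lower. The fingertips seem to be about 25 mm higher than the state implies and are skimming over the paddle. I'll cross-check by triangulating the tips from the wrist and scene views, and test the wrist camera pose on known lid corners.

```bash
cat >> h.py <<'E'
def wray(s,uv):
    K=s["camera_matrix"]; x=(uv[0]-K[0,2])/K[0,0]; y=(uv[1]-K[1,2])/K[1,1]; th=np.hypot(x,y)
    d=np.array([x/th*np.sin(th),y/th*np.sin(th),np.cos(th)]) if th>0 else np.array([0,0,1.])
    return -s["R"].T@s["t"], s["R"].T@d
def wproj(s,X):
    p=s["R"]@np.array(X)+s["t"]; th=np.arctan2(np.hypot(p[0],p[1]),p[2]); k=th/np.hypot(p[0],p[1]); K=s["camera_matrix"]
    return np.array([K[0,0]*k*p[0]+K[0,2],K[1,1]*k*p[1]+K[1,2]])
E
python3 - <<'E'
from h import *
s=imaging.snapshot("wrist"); o=observe(); p=o["eef_pos"]
print("cam",-s["R"].T@s["t"]-p)
im=s["color"][:,:,::-1].copy()
O=np.array([.580,.0045,0]); X=np.array([.964,-.2654,0]); Y=np.array([.2654,.964,0]); Z=np.array([0,0,1.])
def mk(P,c): 
    q=wproj(s,P); cv2.circle(im,tuple(int(round(a)) for a in q),3,c,1); return q.round(1)
for x,y,z in ((.034,-.103,.135),(.086,-.103,.135),(.034,.103,.135),(-.085,-.15,.085),(-.085,.15,.085)): print("lid/top",mk(O+X*x+Y*y+Z*z,(255,0,0)))
for x in(-.07,.026):
  for dy in (-.007,.007): print("paddle",mk(O+X*x+Y*(-.071+dy)+Z*.129,(0,255,255)))
print("tip",mk(p-Z*.019,(255,255,0)),"tcp",mk(p,(0,255,0)))
cv2.imwrite("pics/w5.png",im)
E
```

```text
cam [0.01571722 0.06673409 0.18855044]
lid/top [419.7 373. ]
lid/top [499.7 366.2]
lid/top [437.1  -7.5]
lid/top [237.4 387.5]
lid/top [227.1 -39.7]
paddle [236.1 330.5]
paddle [234.  307.6]
paddle [408.5 330.8]
paddle [410.8 308. ]
tip [324. 272.] tcp [324.3 283.1]
```

View pics/w5.png

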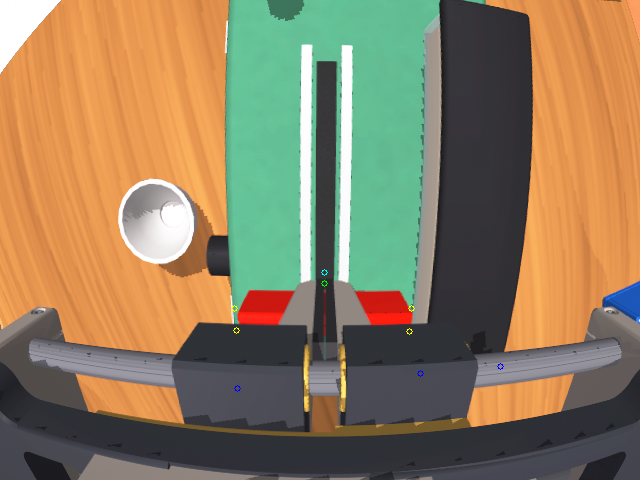

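Run:
```python
from h import *
w=imaging.snapshot("wrist"); s=imaging.snapshot("scene"); p=observe()["eef_pos"]
O=np.array([.580,.0045,0]); X=np.array([.964,-.2654,0]); Y=np.array([.2654,.964,0])
cv2.imwrite("pics/w6.png",cv2.resize(w["color"][240:360,240:420,::-1],None,fx=4.4,fy=4.4,interpolation=cv2.INTER_CUBIC))
for uw in ((324,280),(303,284),(347,284)):
  for us in ((308,229.3),):
    c1,d1=wray(w,uw); c2=-s["R"].T@s["t"]; d2=ray(s,us,0)-c2; d2/=np.linalg.norm(d2)
    t=np.linalg.lstsq(np.c_[d1,-d2],c2-c1,rcond=None)[0]; a,b=c1+d1*t[0],c2+d2*t[1]
    print((a+b)/2,"gap",np.linalg.norm(a-b),"box",[(a-O)@X,(a-O)@Y], "rel tcp",((a+b)/2-p)@X,((a+b)/2-p)@Y,((a+b)/2-p)[2])
```

```text
[ 0.5469255  -0.03565009  0.12992894] gap 0.00042245595751745976 box [np.float64(-0.02136591830087503), np.float64(-0.04733244699366677)] rel tcp -0.00012035274812390252 0.004316712118818375 0.007790681934837257
[ 0.5350043  -0.04301548  0.11430627] gap 0.006416788519585728 box [np.float64(-0.03299330083106841), np.float64(-0.05554758848005865)] rel tcp -0.009657611319519 -0.0059474133615271775 -0.007831990109578121
[ 0.5565424  -0.03184805  0.14276057] gap 0.008233151047763424 box [np.float64(-0.01054394063810022), np.float64(-0.04432399995483318)] rel tcp 0.008141283104027204 0.01053420197021167 0.020622311207074057
```

View pics/w6.png

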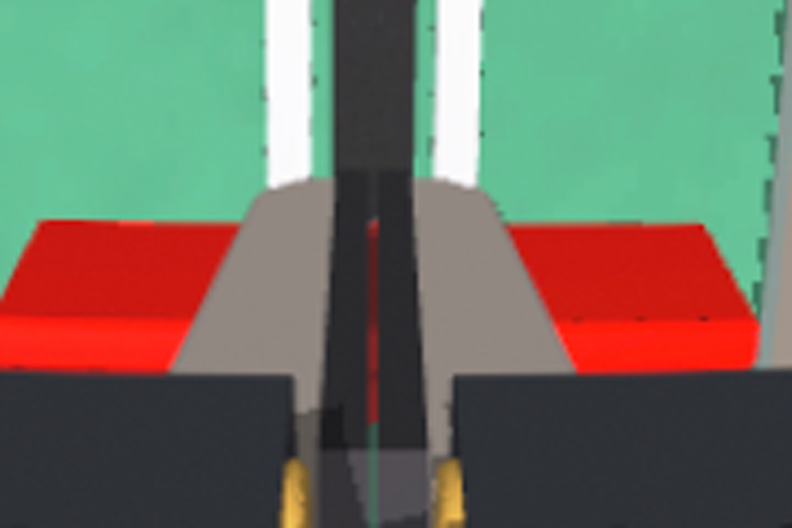

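The triangulated tip is at z≈0.130 (rays miss by 0.4 mm), not 0.103. The red paddle also shows through the slit between the fingers, so the fingers passed just over its top (0.129). The paddle is unmoved. I'll raise, back off behind it, and descend in small steps by vision and force.

```bash
python3 -m creep '{"rotation":[[0,0,0],[0,0,0],[0,0,0],[0,0,0],[0,0,0],[0,0,0]],"offset":[[0,0,0.008],[-0.004,-0.0145,0],[-0.004,-0.0145,0],[-0.004,-0.0145,0],[-0.004,-0.0145,0],[0,0,0]],"jaw":[0,0,0,0,0,0]}' ; python3 st.py
cat > tip.py <<'E'
from h import *
import sys
w=imaging.snapshot("wrist"); s=imaging.snapshot("scene")
cv2.imwrite(f"pics/{sys.argv[1]}w.png",cv2.resize(w["color"][180:360,200:440,::-1],None,fx=3.3,fy=3.3,interpolation=cv2.INTER_CUBIC))
cv2.imwrite(f"pics/{sys.argv[1]}s.png",cv2.resize(s["color"][180:260,260:360,::-1],None,fx=7,fy=7,interpolation=cv2.INTER_CUBIC))
p=observe()["eef_pos"]; Y=np.array([.2654,.964,0])
for z in (-.03,-.02,-.01,0,.01): print(z, proj(s,p+Y*.005+[0,0,z]).round(1), ((proj(s,p+Y*.005+[0,0,z])-[260,180])*7).round())
E
python3 tip.py a
```

```text
time_s: 5.92
eef_pos: [0.5283, -0.1031, 0.1309]
orientation: [-3.141, -0.011, -0.264]
ft_force: [0.2, 0.4, 0.4]
finger_gap: 0.0005
t 5.92 boxx -0.0212 boxy -0.1175 z 0.1309 Fy 0.46 Fx 0.10 Fz 0.36
-0.03 [295.  221.6] [245. 291.]
-0.02 [294.9 218.8] [244. 272.]
-0.01 [294.9 216. ] [244. 252.]
0 [294.8 213.1] [244. 232.]
0.01 [294.7 210.2] [243. 212.]
```

View pics/as.png

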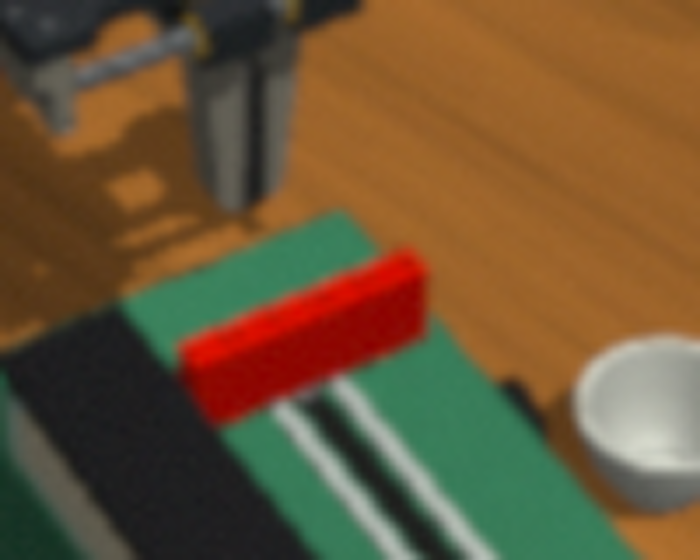

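Tip bottom sits at row ~212 here, again about 9 mm above the reported TCP (tip z≈0.140). So I need to descend about 38 mm to put the tips at ≈0.102, in stages.

```bash
python3 -m creep '{"rotation":[[0,0,0],[0,0,0],[0,0,0]],"offset":[[0,0,-0.008],[0,0,-0.008],[0,0,-0.006]],"jaw":[0,0,0]}' >/dev/null; python3 st.py
python3 -m creep '{"rotation":[[0,0,0],[0,0,0],[0,0,0]],"offset":[[0,0,-0.004],[0,0,-0.004],[0,0,0]],"jaw":[0,0,0]}' >/dev/null; python3 st.py
python3 tip.py b
```

```text
t 6.40 boxx -0.0211 boxy -0.1154 z 0.1075 Fy -0.38 Fx 0.18 Fz 0.98
t 6.78 boxx -0.0217 boxy -0.1150 z 0.0980 Fy 0.45 Fx -0.11 Fz -0.34
-0.03 [295.5 230.8] [248. 356.]
-0.02 [295.4 228.1] [248. 337.]
-0.01 [295.4 225.4] [248. 318.]
0 [295.3 222.6] [247. 298.]
0.01 [295.3 219.8] [247. 279.]
```

View pics/bs.png

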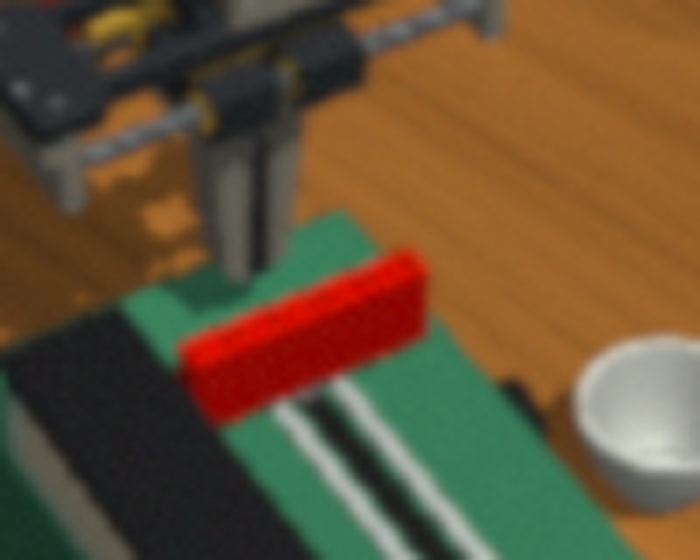

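View pics/bw.png

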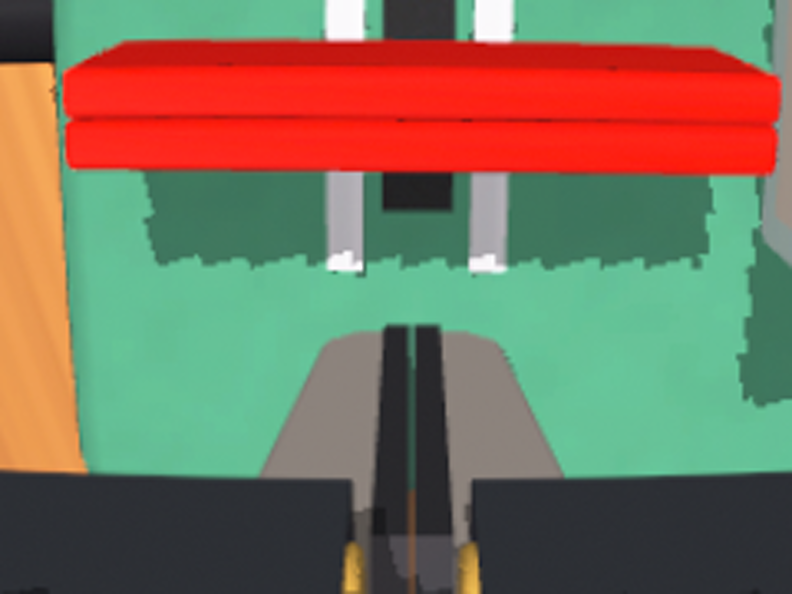

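Tips at (245,280) in the crop give z≈0.107, behind and below the paddle's top. I'll go 5 mm lower, then push, looking at the lever early.

```bash
python3 -m creep '{"rotation":[[0,0,0],[0,0,0]],"offset":[[0,0,-0.005],[0,0,0]],"jaw":[0,0]}' >/dev/null; python3 st.py
python3 -m creep '{"rotation":[[0,0,0],[0,0,0],[0,0,0],[0,0,0]],"offset":[[0.001,0.005,0],[0.001,0.005,0],[0.001,0.004,0],[0.001,0.004,0]],"jaw":[0,0,0,0]}' >/dev/null; python3 st.py
python3 -m creep '{"rotation":[[0,0,0],[0,0,0]],"offset":[[0.001,0.003,0],[0.001,0.003,0]],"jaw":[0,0]}' >/dev/null; python3 st.py
python3 -m creep '{"rotation":[[0,0,0],[0,0,0]],"offset":[[0.001,0.003,0],[0.001,0.003,0]],"jaw":[0,0]}' >/dev/null; python3 st.py
python3 -m creep '{"rotation":[[0,0,0],[0,0,0]],"offset":[[0.001,0.003,0],[0.001,0.003,0]],"jaw":[0,0]}' >/dev/null; python3 st.py
python3 tip.py c; python3 -W ignore lv.py c2
```

```text
t 7.12 boxx -0.0211 boxy -0.1151 z 0.0934 Fy 0.06 Fx 0.10 Fz 1.02
t 7.62 boxx -0.0219 boxy -0.0954 z 0.0937 Fy 0.51 Fx -0.62 Fz -0.48
t 7.88 boxx -0.0216 boxy -0.0885 z 0.0937 Fy -0.16 Fx 0.41 Fz -0.67
t 8.12 boxx -0.0215 boxy -0.0820 z 0.0937 Fy -0.79 Fx -0.09 Fz -0.35
t 8.38 boxx -0.0213 boxy -0.0754 z 0.0936 Fy -1.35 Fx -0.44 Fz 0.23
-0.03 [303.4 242. ] [303. 434.]
-0.02 [303.3 239.3] [303. 415.]
-0.01 [303.3 236.6] [303. 396.]
0 [303.3 233.8] [303. 377.]
0.01 [303.3 231. ] [303. 357.]
travel est mm 15.2 area 400.0 526.1961764378939 off-line px -0.479083670955513
```

View pics/cs.png

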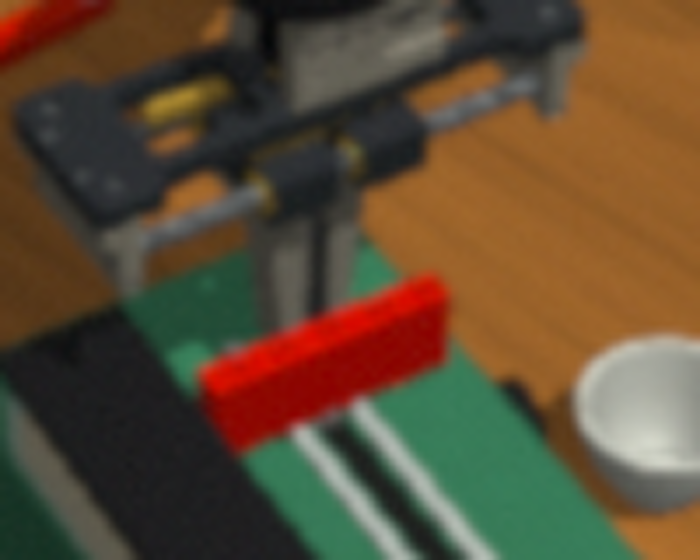

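View pics/cw.png

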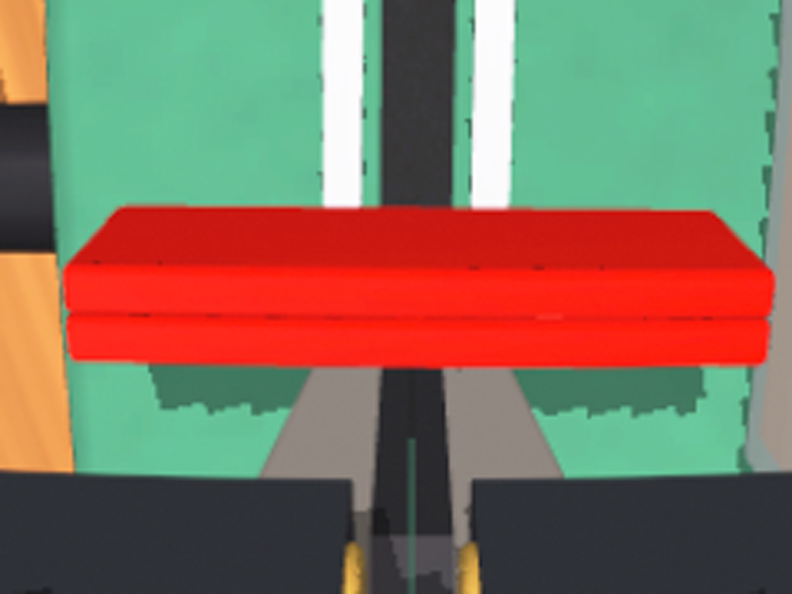

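Contact is good: the lever has moved (vision ≈15 mm, finger position predicts ≈16.6 mm). I'll continue, with the detents near.

```bash
python3 -m creep '{"rotation":[[0,0,0],[0,0,0],[0,0,0],[0,0,0]],"offset":[[0.001,0.003,0],[0.0005,0.003,0],[0.001,0.003,0],[0.0005,0.003,0]],"jaw":[0,0,0,0]}' >/dev/null; python3 st.py
for i in 1; do :; done
python3 -m creep '{"rotation":[[0,0,0]],"offset":[[0.0005,0.002,0]],"jaw":[0]}' >/dev/null; python3 st.py
python3 -m creep '{"rotation":[[0,0,0]],"offset":[[0.0005,0.002,0]],"jaw":[0]}' >/dev/null; python3 st.py
python3 -m creep '{"rotation":[[0,0,0]],"offset":[[0.0005,0.002,0]],"jaw":[0]}' >/dev/null; python3 st.py
python3 -m creep '{"rotation":[[0,0,0]],"offset":[[0.0005,0.002,0]],"jaw":[0]}' >/dev/null; python3 st.py
python3 -m creep '{"rotation":[[0,0,0]],"offset":[[0.0005,0.002,0]],"jaw":[0]}' >/dev/null; python3 st.py
python3 -m creep '{"rotation":[[0,0,0]],"offset":[[0.0005,0.002,0]],"jaw":[0]}' >/dev/null; python3 st.py
python3 -m creep '{"rotation":[[0,0,0]],"offset":[[0.0005,0.002,0]],"jaw":[0]}' >/dev/null; python3 st.py
python3 -W ignore lv.py c3
```

```text
t 9.03 boxx -0.0211 boxy -0.0625 z 0.0937 Fy -1.46 Fx 0.05 Fz -0.13
t 9.15 boxx -0.0211 boxy -0.0601 z 0.0937 Fy -1.27 Fx 0.06 Fz -0.74
t 9.28 boxx -0.0212 boxy -0.0586 z 0.0937 Fy -10.05 Fx 0.33 Fz 2.52
t 9.40 boxx -0.0211 boxy -0.0580 z 0.0938 Fy -10.61 Fx 0.82 Fz 2.32
t 9.53 boxx -0.0211 boxy -0.0575 z 0.0938 Fy -11.73 Fx 1.05 Fz 1.70
t 9.65 boxx -0.0211 boxy -0.0574 z 0.0938 Fy -13.74 Fx 0.18 Fz 1.48
t 9.78 boxx -0.0211 boxy -0.0573 z 0.0939 Fy -12.99 Fx 0.61 Fz 0.86
t 9.90 boxx -0.0211 boxy -0.0570 z 0.0939 Fy -9.60 Fx 1.41 Fz 1.20
travel est mm 32.6 area 404.5 526.1961764378939 off-line px -0.3125316099352808
```

The force went to 10–13 N at y=-0.058, above the 5 N a crest should need, while the lever sits at ≈33–35 mm. I'll look for another contact before pushing on.

```bash
python3 tip.py d
python3 - <<'E'
from h import *
o=observe(); print(o["ft_force"],o["moment"],o["eef_pos"],o["orientation"])
s=imaging.snapshot("scene"); cv2.imwrite("pics/d3.png",cv2.resize(s["color"][60:340,180:480,::-1],None,fx=2.1,fy=2.1))
s=imaging.snapshot("wrist"); cv2.imwrite("pics/d4.png",s["color"][:,:,::-1])
E
```

```text
-0.03 [307.1 246.5] [330. 466.]
-0.02 [307.1 243.9] [330. 447.]
-0.01 [307.1 241.1] [330. 428.]
0 [307.1 238.4] [330. 409.]
0.01 [307.1 235.6] [330. 389.]
[-1.80358761 -9.10832511  1.00480901] [-1.73726956  0.24986421  0.01423424] [ 0.54457634 -0.04460852  0.09386627] [ 3.12667918 -0.01183894 -0.25624771]
```

View pics/d4.png

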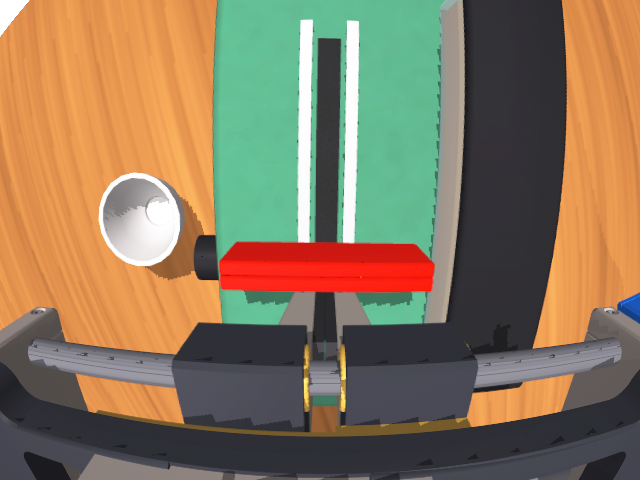

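View pics/d3.png

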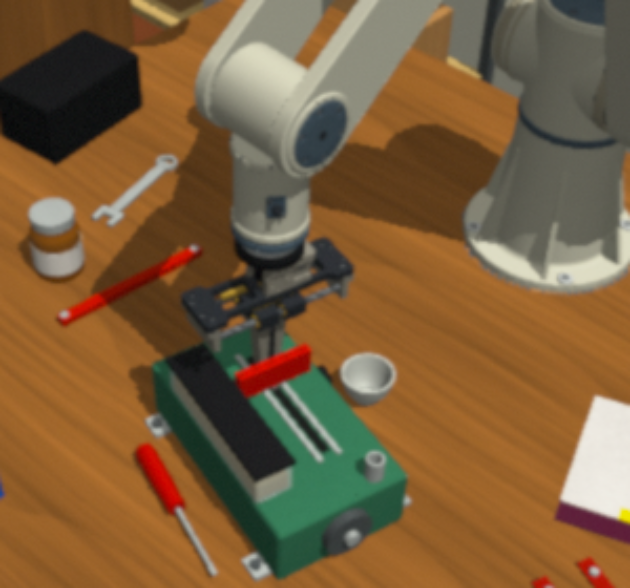

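View pics/ds.png

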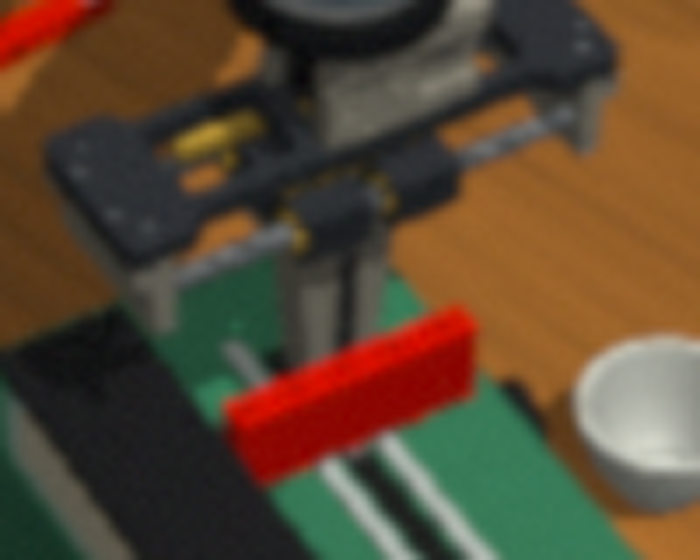

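The wrench has Mz≈0, so the push is centred on the fingers and not on the side post near the hopper. The fixed thing could be low (rails or slider), or the detent may simply be stiffer than stated. I'll back off, raise the tips 8 mm, and push again to tell these apart.

```bash
python3 -m creep '{"rotation":[[0.012,0,0],[0,0,0],[0,0,0]],"offset":[[-0.001,-0.005,0],[0,0,0.008],[0,0,0]],"jaw":[0,0,0]}' ; python3 st.py; python3 -W ignore lv.py e1; python3 tip.py e
python3 -m creep '{"rotation":[[0,0,0]],"offset":[[0.0005,0.002,0]],"jaw":[0]}' >/dev/null; python3 st.py
python3 -m creep '{"rotation":[[0,0,0]],"offset":[[0.0005,0.002,0]],"jaw":[0]}' >/dev/null; python3 st.py
```

```text
time_s: 10.52
eef_pos: [0.5438, -0.0495, 0.1026]
orientation: [3.14, -0.009, -0.257]
ft_force: [-0.4, -0.1, -0.2]
finger_gap: 0.0007
t 10.53 boxx -0.0206 boxy -0.0617 z 0.1026 Fy -0.24 Fx -0.37 Fz -0.19
travel est mm 32.2 area 403.0 526.1961764378939 off-line px -0.14670833992901205
-0.03 [306.1 243.1] [323. 442.]
-0.02 [306.1 240.4] [323. 423.]
-0.01 [306.1 237.7] [323. 404.]
0 [306.1 234.9] [323. 384.]
0.01 [306.1 232.1] [323. 365.]
t 10.80 boxx -0.0214 boxy -0.0595 z 0.1017 Fy 0.47 Fx -0.82 Fz -0.02
t 10.93 boxx -0.0215 boxy -0.0572 z 0.1016 Fy -2.53 Fx 0.01 Fz 0.81
```

View pics/es.png

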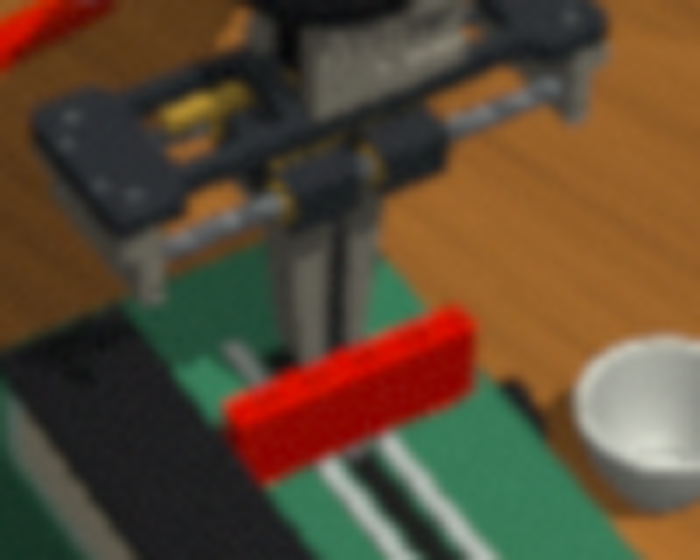

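```bash
python3 -m creep '{"rotation":[[0,0,0]],"offset":[[0.0005,0.002,0]],"jaw":[0]}' >/dev/null; python3 st.py
python3 -m creep '{"rotation":[[0,0,0]],"offset":[[0.0005,0.002,0]],"jaw":[0]}' >/dev/null; python3 st.py
python3 -m creep '{"rotation":[[0,0,0]],"offset":[[0.0005,0.002,0]],"jaw":[0]}' >/dev/null; python3 st.py
python3 - <<'E'
from h import *
print(observe()["moment"])
E
python3 -W ignore lv.py e2
```

```text
t 11.05 boxx -0.0215 boxy -0.0563 z 0.1016 Fy -12.33 Fx 1.23 Fz 2.37
t 11.18 boxx -0.0215 boxy -0.0561 z 0.1017 Fy -14.34 Fx 0.98 Fz 2.25
t 11.30 boxx -0.0215 boxy -0.0561 z 0.1017 Fy -13.50 Fx 1.59 Fz 2.45
[-2.42189526  0.36528088 -0.04934785]
travel est mm 33.2 area 409.5 526.1961764378939 off-line px -0.37398238403440814
```

Run:
```python
from h import *
s=imaging.snapshot("wrist"); cv2.imwrite("pics/f1.png",cv2.resize(s["color"][180:330,180:480,::-1],None,fx=2.66,fy=2.66,interpolation=cv2.INTER_CUBIC))
s=imaging.snapshot("scene"); cv2.imwrite("pics/f2.png",cv2.resize(s["color"][180:320,240:400,::-1],None,fx=4.2,fy=4.2,interpolation=cv2.INTER_CUBIC))
print(observe()["q"],observe()["effort"])
```

```text
[-0.07428044  0.34304746  1.89178163 -0.0166421   0.90193948  0.18867988] [ 7.02002272e+00 -5.16828310e+01 -2.78553128e+01  3.48642200e+00
 -6.37578182e-01  1.61963111e-03]
```

View pics/f1.png

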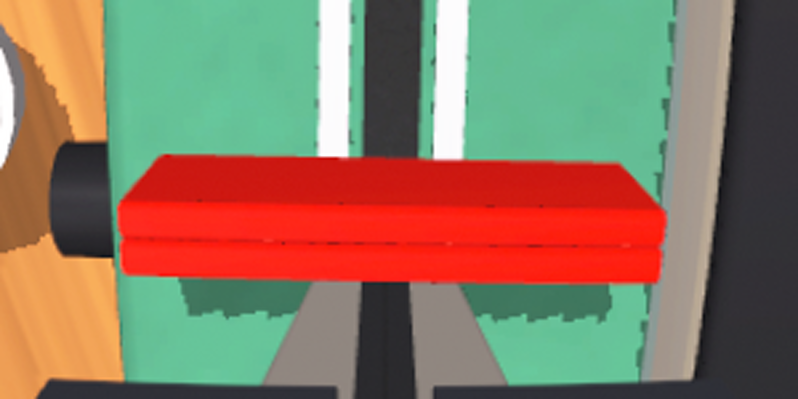

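View pics/f2.png

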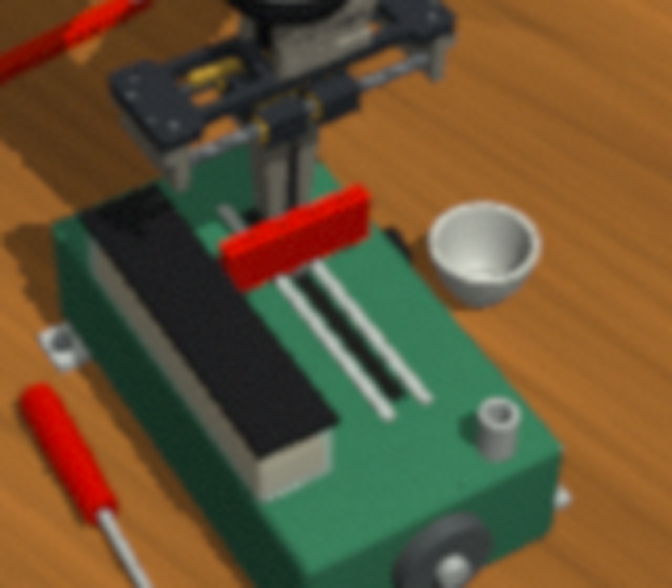

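Nothing obstructs the lever: the side post is clear of the lid, and Mz≈0. So the detent itself is resisting. The arm is compliant (a 2 mm lead gives about 14 N), so I'll raise the lead gently, one row at a time. A release can then only carry the finger a few mm.

```bash
python3 -m creep '{"rotation":[[0,0,0]],"offset":[[0.0008,0.003,0]],"jaw":[0]}' >/dev/null; python3 st.py
python3 -m creep '{"rotation":[[0,0,0]],"offset":[[0.0008,0.003,0]],"jaw":[0]}' >/dev/null; python3 st.py
python3 -W ignore lv.py g1
```

```text
t 11.57 boxx -0.0215 boxy -0.0554 z 0.1017 Fy -15.51 Fx 1.66 Fz 3.46
t 11.70 boxx -0.0214 boxy -0.0548 z 0.1018 Fy -13.84 Fx 1.08 Fz 2.79
travel est mm 34.9 area 407.0 526.1961764378939 off-line px -0.5084183129123266
```

```bash
python3 -m creep '{"rotation":[[0,0,0]],"offset":[[0.0008,0.003,0]],"jaw":[0]}' >/dev/null; python3 st.py
python3 -m creep '{"rotation":[[0,0,0]],"offset":[[0.0008,0.003,0]],"jaw":[0]}' >/dev/null; python3 st.py
python3 -m creep '{"rotation":[[0,0,0]],"offset":[[0.0008,0.003,0]],"jaw":[0]}' >/dev/null; python3 st.py
python3 -W ignore lv.py g2;  python3 tip.py g
```

```text
t 11.88 boxx -0.0215 boxy -0.0541 z 0.1019 Fy -16.71 Fx 0.90 Fz 3.23
t 12.00 boxx -0.0215 boxy -0.0537 z 0.1019 Fy -14.82 Fx 1.25 Fz 2.49
t 12.12 boxx -0.0215 boxy -0.0532 z 0.1019 Fy -14.80 Fx 0.93 Fz 2.09
travel est mm 36.6 area 406.0 526.1961764378939 off-line px -0.3586775562562227
-0.03 [308.4 245.8] [339. 461.]
-0.02 [308.4 243.1] [339. 442.]
-0.01 [308.4 240.4] [339. 423.]
0 [308.4 237.6] [339. 403.]
0.01 [308.4 234.8] [339. 384.]
```

View pics/gs.png

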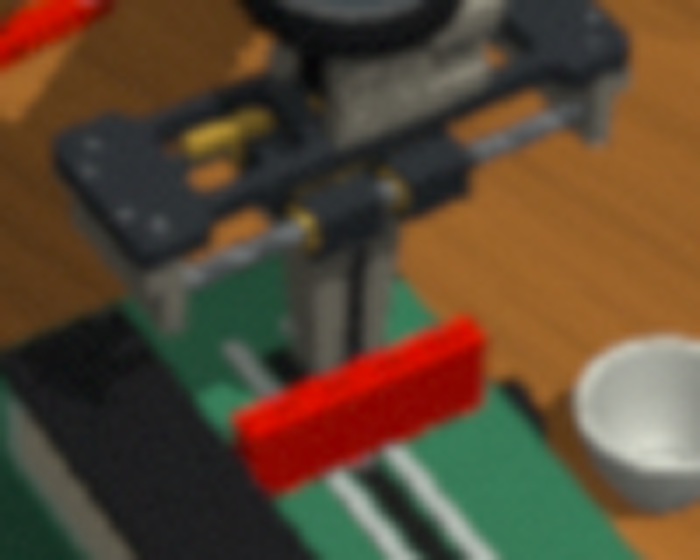

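View pics/gw.png

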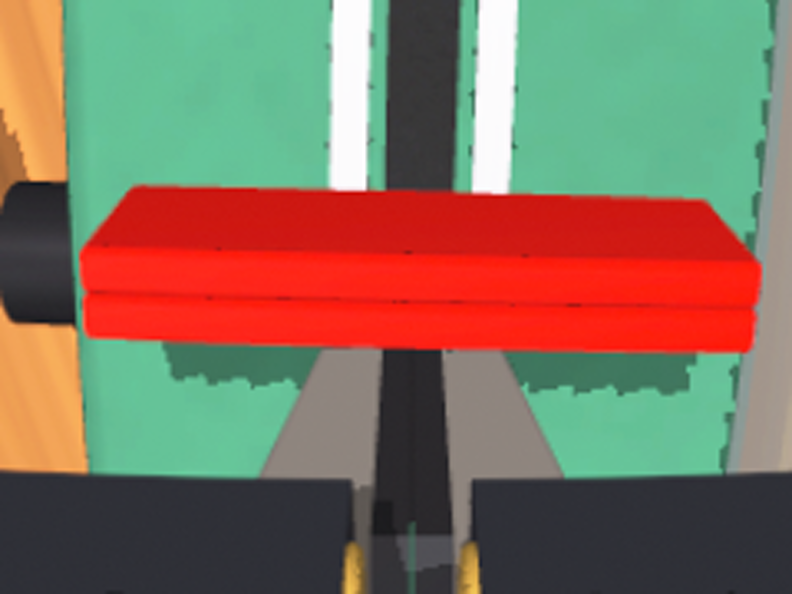

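The lever is creeping forward under ~15 N, near the first crest. The tool has yawed and tilted slightly, so I'll check orientation and correct it along the way.

```bash
python3 - <<'E'
from h import *
from scipy.spatial.transform import Rotation as Ro
o=observe(); a=Ro.from_euler('xyz',o["orientation"]); b=Ro.from_euler('xyz',[np.pi,0,-.2686]); print(o["orientation"],(b*a.inv()).as_rotvec())
E
python3 -m creep '{"rotation":[[0,0,0]],"offset":[[0.0008,0.003,0]],"jaw":[0]}' >/dev/null; python3 st.py
python3 -m creep '{"rotation":[[0,0,0]],"offset":[[0.0008,0.003,0]],"jaw":[0]}' >/dev/null; python3 st.py
python3 -m creep '{"rotation":[[0,0,0]],"offset":[[0.0008,0.003,0]],"jaw":[0]}' >/dev/null; python3 st.py
```

```text
[ 3.11159583 -0.00587566 -0.24762056] [ 0.0305033  -0.00197622 -0.02088968]
t 12.40 boxx -0.0215 boxy -0.0477 z 0.1018 Fy 0.40 Fx 0.42 Fz -1.26
t 12.53 boxx -0.0215 boxy -0.0443 z 0.1018 Fy -4.04 Fx 1.38 Fz 0.91
t 12.65 boxx -0.0216 boxy -0.0424 z 0.1018 Fy -13.93 Fx 0.80 Fz 2.15
```

Click 1: the force rose to ~16 N, then fell to 0 near y=-0.050 (travel 0.040–0.042). The lever was met again at y≈-0.044, as the first notch (0.048) predicts. Now the second crest, expected near y≈-0.036.

```bash
python3 -m creep '{"rotation":[[0.015,0,-0.01]],"offset":[[0.0008,0.003,0]],"jaw":[0]}' >/dev/null; python3 st.py
python3 -m creep '{"rotation":[[0.012,0,-0.008]],"offset":[[0.0008,0.003,0]],"jaw":[0]}' >/dev/null; python3 st.py
python3 -m creep '{"rotation":[[0.008,0,-0.004]],"offset":[[0.0008,0.003,0]],"jaw":[0]}' >/dev/null; python3 st.py
python3 -m creep '{"rotation":[[0.006,0,-0.002]],"offset":[[0.0008,0.003,0]],"jaw":[0]}' >/dev/null; python3 st.py
python3 -W ignore lv.py g3; python3 -c "
from h import *; print(observe()['orientation'])"
```

```text
t 12.78 boxx -0.0217 boxy -0.0411 z 0.1017 Fy -15.09 Fx 0.87 Fz 0.91
t 12.90 boxx -0.0219 boxy -0.0399 z 0.1016 Fy -15.08 Fx 1.24 Fz 0.71
t 13.03 boxx -0.0220 boxy -0.0389 z 0.1016 Fy -14.07 Fx 1.65 Fz 1.62
t 13.15 boxx -0.0220 boxy -0.0382 z 0.1016 Fy -14.86 Fx 1.52 Fz 2.51
travel est mm 51.2 area 413.0 526.1961764378939 off-line px -0.5423466074273708
[ 3.13385459  0.00653674 -0.26470865]
```

```bash
python3 -m creep '{"rotation":[[0.004,0,0]],"offset":[[0.0008,0.003,0]],"jaw":[0]}' >/dev/null; python3 st.py
python3 -m creep '{"rotation":[[0.004,0,0]],"offset":[[0.0008,0.003,0]],"jaw":[0]}' >/dev/null; python3 st.py
```

```text
t 13.32 boxx -0.0220 boxy -0.0370 z 0.1016 Fy -17.41 Fx 2.55 Fz 2.32
t 13.45 boxx -0.0220 boxy -0.0355 z 0.1016 Fy -1.10 Fx -0.06 Fz 0.09
```

```bash
python3 -W ignore lv.py g4;  python3 -m creep '{"rotation":[[0,0,0]],"offset":[[0,0,0]],"jaw":[0]}' >/dev/null; python3 st.py; python3 -W ignore lv.py g5; python3 tip.py h
```

```text
travel est mm 54.2 area 413.0 526.1961764378939 off-line px -0.5042425771163702
t 13.62 boxx -0.0220 boxy -0.0338 z 0.1015 Fy -0.48 Fx 0.14 Fz 0.04
travel est mm 59.3 area 416.0 526.1961764378939 off-line px -0.536812208468262
-0.03 [312.2 250.2] [365. 491.]
-0.02 [312.2 247.5] [365. 472.]
-0.01 [312.2 244.8] [366. 453.]
0 [312.3 242. ] [366. 434.]
0.01 [312.3 239.2] [366. 414.]
```

View pics/hw.png

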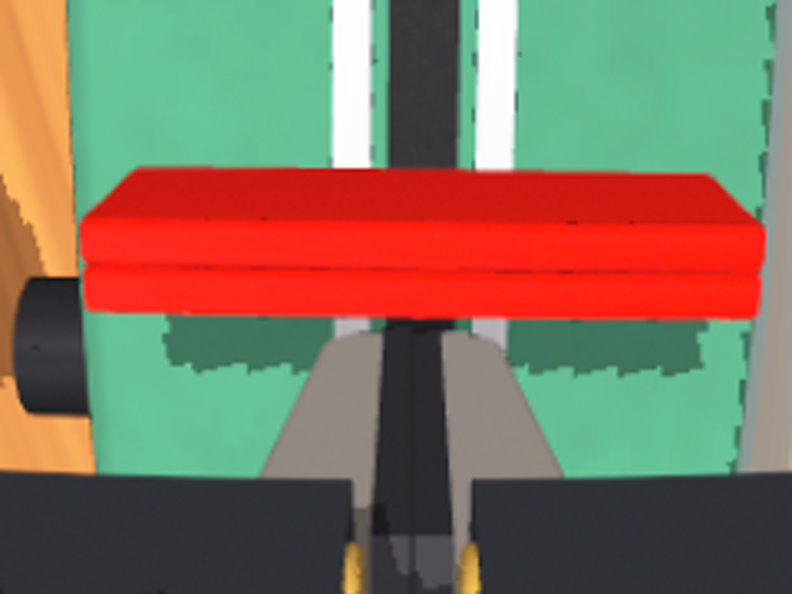

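The force fell for click 2 with a visible gap between the fingertips and the paddle (rows 318–335). Vision shows the lever still moving on its own (54→59 mm), so it is damped, which explains the high push forces. I'll let it settle before the third.

```bash
python3 -m creep '{"rotation":[[0,0,0],[0,0,0],[0,0,0],[0,0,0]],"offset":[[0,0,0],[0,0,0],[0,0,0],[0,0,0]],"jaw":[0,0,0,0]}' >/dev/null; python3 st.py; python3 -W ignore lv.py g6;  python3 -m creep '{"rotation":[[0,0,0],[0,0,0]],"offset":[[0,0,0],[0,0,0]],"jaw":[0,0]}' >/dev/null; python3 -W ignore lv.py g7
python3 -m creep '{"rotation":[[0,0,0]],"offset":[[0.0008,0.003,0]],"jaw":[0]}' >/dev/null; python3 st.py
python3 -m creep '{"rotation":[[0,0,0]],"offset":[[0.0005,0.002,0]],"jaw":[0]}' >/dev/null; python3 st.py
```

```text
t 14.28 boxx -0.0221 boxy -0.0334 z 0.1015 Fy 0.18 Fx -0.07 Fz 0.39
travel est mm 61.2 area 413.5 526.1961764378939 off-line px -0.675462217801542
travel est mm 61.2 area 409.5 526.1961764378939 off-line px -0.7096427994463608
t 14.75 boxx -0.0222 boxy -0.0303 z 0.1016 Fy 0.16 Fx -0.80 Fz 0.30
t 14.88 boxx -0.0222 boxy -0.0281 z 0.1016 Fy -2.02 Fx 0.40 Fz 0.17
```

The lever settled in notch 2 (vision 61.2, with its ~-2.8 mm bias giving 64), and contact at y=-0.028 is as predicted. Now the third crest near y≈-0.020, gently.

```bash
python3 -m creep '{"rotation":[[0.003,0,0]],"offset":[[0.0007,0.0025,0]],"jaw":[0]}' >/dev/null; python3 st.py
python3 -m creep '{"rotation":[[0.003,0,0]],"offset":[[0.0007,0.0025,0]],"jaw":[0]}' >/dev/null; python3 st.py
python3 -m creep '{"rotation":[[0.003,0,0]],"offset":[[0.0007,0.0025,0]],"jaw":[0]}' >/dev/null; python3 st.py
python3 -m creep '{"rotation":[[0.003,0,0]],"offset":[[0.0007,0.0025,0]],"jaw":[0]}' >/dev/null; python3 st.py
python3 -m creep '{"rotation":[[0.003,0,0]],"offset":[[0.0007,0.0025,0]],"jaw":[0]}' >/dev/null; python3 st.py
python3 -W ignore lv.py i1
```

```text
t 15.00 boxx -0.0222 boxy -0.0263 z 0.1015 Fy -11.11 Fx 0.11 Fz 2.12
t 15.12 boxx -0.0222 boxy -0.0256 z 0.1015 Fy -12.80 Fx 0.58 Fz 2.79
t 15.25 boxx -0.0223 boxy -0.0250 z 0.1015 Fy -12.73 Fx 1.16 Fz 2.95
t 15.38 boxx -0.0222 boxy -0.0247 z 0.1015 Fy -12.94 Fx 1.46 Fz 3.17
t 15.50 boxx -0.0222 boxy -0.0241 z 0.1016 Fy -10.82 Fx 0.86 Fz 2.10
travel est mm 65.1 area 417.5 526.1961764378939 off-line px -0.46986327717677323
```

```bash
python3 -m creep '{"rotation":[[0.003,0,0]],"offset":[[0.0008,0.003,0]],"jaw":[0]}' >/dev/null; python3 st.py
python3 -m creep '{"rotation":[[0.003,0,0]],"offset":[[0.0008,0.003,0]],"jaw":[0]}' >/dev/null; python3 st.py
python3 -m creep '{"rotation":[[0.003,0,0]],"offset":[[0.0008,0.003,0]],"jaw":[0]}' >/dev/null; python3 st.py
python3 -W ignore lv.py i2
```

```text
t 15.68 boxx -0.0222 boxy -0.0233 z 0.1016 Fy -13.36 Fx 1.19 Fz 2.70
t 15.80 boxx -0.0222 boxy -0.0227 z 0.1016 Fy -15.59 Fx 1.59 Fz 2.76
t 15.93 boxx -0.0223 boxy -0.0220 z 0.1016 Fy -12.96 Fx 1.30 Fz 1.94
travel est mm 67.3 area 415.0 526.1961764378939 off-line px -0.4778702567306374
```

Next is one row at a time near the crest.

```bash
python3 -m creep '{"rotation":[[0.003,0,0]],"offset":[[0.0007,0.0027,0]],"jaw":[0]}' >/dev/null; python3 st.py
```

```text
t 16.10 boxx -0.0223 boxy -0.0215 z 0.1016 Fy -13.43 Fx 1.88 Fz 2.49
```

```bash
python3 -m creep '{"rotation":[[0.003,0,0]],"offset":[[0.0007,0.0027,0]],"jaw":[0]}' >/dev/null; python3 st.py;python3 -W ignore lv.py i3
```

```text
t 16.23 boxx -0.0223 boxy -0.0214 z 0.1016 Fy -15.26 Fx 1.28 Fz 3.49
travel est mm 68.2 area 413.5 526.1961764378939 off-line px -0.6782721088164808
```

```bash
python3 -m creep '{"rotation":[[0.003,0,0]],"offset":[[0.0008,0.003,0]],"jaw":[0]}' >/dev/null; python3 st.py
```

```text
t 16.40 boxx -0.0223 boxy -0.0212 z 0.1016 Fy -16.70 Fx 0.91 Fz 3.84
```

```bash
python3 -m creep '{"rotation":[[0,0,0]],"offset":[[0.0005,0.002,0]],"jaw":[0]}' >/dev/null; python3 st.py;python3 -W ignore lv.py i4
```

```text
t 16.52 boxx -0.0223 boxy -0.0216 z 0.1017 Fy -11.25 Fx 1.03 Fz 2.13
travel est mm 68.1 area 413.5 526.1961764378939 off-line px -0.599445442268765
```

```bash
python3 -m creep '{"rotation":[[0.003,0,0]],"offset":[[0.0009,0.0035,0]],"jaw":[0]}' >/dev/null; python3 st.py
```

```text
t 16.70 boxx -0.0223 boxy -0.0197 z 0.1017 Fy -3.28 Fx 1.12 Fz 0.38
```

```bash
python3 -m creep '{"rotation":[[0.003,0,0]],"offset":[[0.0009,0.0035,0]],"jaw":[0]}' >/dev/null; python3 st.py
```

```text
t 16.82 boxx -0.0223 boxy -0.0165 z 0.1017 Fy -2.51 Fx 0.34 Fz 0.12
```

```bash
python3 -W ignore lv.py i5
python3 -m creep '{"rotation":[[0,0,0]],"offset":[[0,0,0]],"jaw":[0]}' >/dev/null; python3 st.py; python3 -W ignore lv.py i6
```

```text
travel est mm 73.2 area 418.5 526.1961764378939 off-line px -0.5297976095264186
t 17.00 boxx -0.0223 boxy -0.0154 z 0.1017 Fy 0.20 Fx -0.67 Fz 0.47
travel est mm 74.7 area 419.5 526.1961764378939 off-line px -0.5183434986699943
```

The third click is over: the force dropped from ~16 N to ~0 and the lever is moving on by itself. I'm backing the fingers off and letting it settle.

```bash
python3 -m creep '{"rotation":[[0,0,0],[0,0,0],[0,0,0],[0,0,0],[0,0,0]],"offset":[[-0.001,-0.005,0],[-0.003,-0.01,0],[-0.003,-0.01,0],[0,0,0],[0,0,0]],"jaw":[0,0,0,0,0]}' >/dev/null; python3 st.py; python3 -W ignore lv.py j1;python3 -m creep '{"rotation":[[0,0,0],[0,0,0],[0,0,0]],"offset":[[0,0,0],[0,0,0],[0,0,0]],"jaw":[0,0,0]}' >/dev/null;python3 -W ignore lv.py j2
```

```text
t 17.68 boxx -0.0226 boxy -0.0432 z 0.1017 Fy 0.73 Fx 0.59 Fz -0.26
travel est mm 75.7 area 407.5 526.1961764378939 off-line px -0.7181954296724428
travel est mm 75.7 area 408.5 526.1961764378939 off-line px -0.6731912080049447
```

View pics/j2.png

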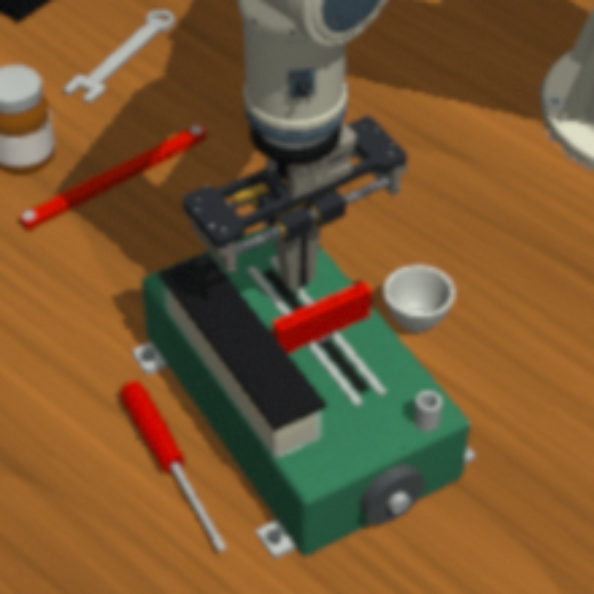

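The lever settled at 75.7 on this uncorrected scale (notch 2 read 61.2). Hand up and away, then an unobstructed check with the top view.

```bash
python3 -m creep '{"rotation":[[0,0,0],[0,0,0],[0,0,0],[0,0,0],[0,0,0],[0,0,0],[0,0,0],[0,0,0],[0,0,0],[0,0,0],[0,0,0],[0,0,0]],"offset":[[0,0,0.02],[0,0,0.03],[0,0,0.03],[0,0,0.03],[-0.02,-0.04,0],[-0.02,-0.04,0],[-0.02,-0.04,0],[-0.02,-0.04,0],[-0.02,-0.04,0],[-0.02,-0.04,0],[-0.02,-0.04,0],[0,0,0]],"jaw":[0,0,0,0,0,0,0,0,0,0,0,0]}'
python3 - <<'E'
from h import *
O=np.array([.580,.0045,0]); X=np.array([.964,-.2654,0]); Y=np.array([.2654,.964,0])
for n in("top","scene"):
    s=imaging.snapshot(n); m=red(s["color"])
    p=proj(s,O-X*.022+Y*.005+[0,0,.111]); 
    for c in cv2.findContours(m,0,1)[0]:
        M=cv2.moments(c)
        if M["m00"]>100:
            q=np.array([M["m10"],M["m01"]])/M["m00"]
            if np.hypot(*(q-p))<15: print(n,"expected(notch3)",p,"seen",q,"area",M["m00"])
    for d in (.064,.072,.080,.088,.096):
        P=np.array([proj(s,O+X*x+Y*(-.075+d+dy)+[0,0,z]) for x in(-.07,.026) for dy in(-.007,.007) for z in(.093,.129)])
        h=cv2.convexHull(P.astype(np.float32)); M=cv2.moments(h); print(n,d,M["m10"]/M["m00"],M["m01"]/M["m00"])
    b=(230,160,170,150) if n=="top" else (220,180,180,160)
    x,y,w,h=b; cv2.imwrite(f"pics/k{n}.png",cv2.resize(s["color"][y:y+h,x:x+w,::-1],None,fx=4,fy=3.75 if n!="top" else 4))
    cv2.imwrite(f"pics/kfull{n}.png",s["color"][:,:,::-1])
E
```

```text
time_s: 19.65
eef_pos: [0.4023, -0.3175, 0.216]
orientation: [3.128, 0.02, -0.244]
ft_force: [0.1, 0.4, -0.3]
finger_gap: 0.0005
top expected(notch3) [309.15251358 236.60570072] seen [310.32663989 235.98728246] area 249.0
top 0.064 316.2571424230473 238.30557151579487
top 0.072 312.67529985579876 237.40912220587416
top 0.08 309.09649862789695 236.5133362307442
top 0.088 305.5207355062561 235.6181248122369
top 0.096 301.94800741224174 234.7235473032193
scene expected(notch3) [319.63128498 248.28202595] seen [319.34192229 247.11329243] area 407.5
scene 0.064 315.9142155805771 244.07363245960983
scene 0.072 317.65639495349603 246.186682490962
scene 0.08 319.4101944664218 248.3138533916417
scene 0.088 321.1757453322431 250.45527907625828
scene 0.096 322.9531653573493 252.61108560423676
```

View pics/ktop.png

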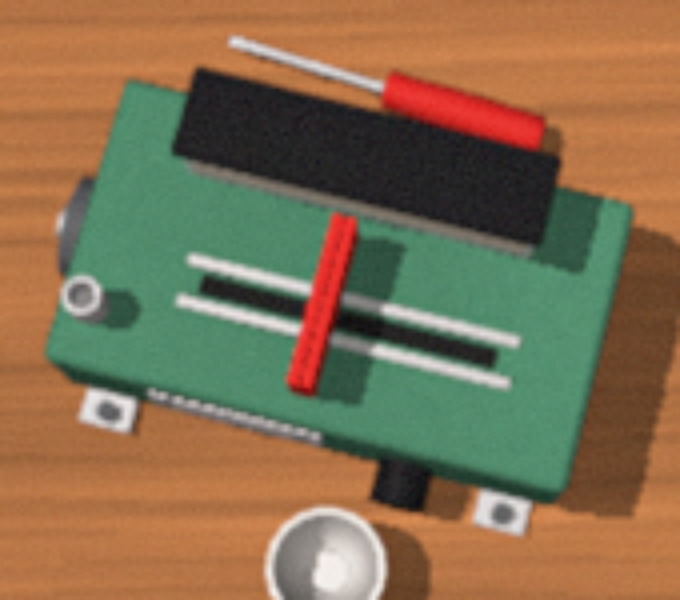

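View pics/kfulltop.png

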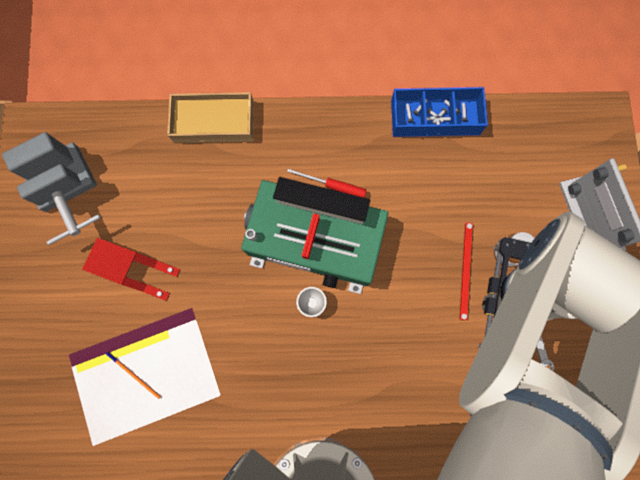

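The top and scene views put the lever at ≈0.077–0.078 m, nearest the third notch (0.080) and consistent with my ~2–3 mm measuring bias. Nothing else has moved (socket, cup, screwdriver, rule), and the hand is clear with about zero force.

Run:
```python
from h import *
o=observe(); print(o["time_s"],o["ft_force"].round(1),np.abs(o["qvel"]).max()); print(r.finish_job())
```

```text
19.75 [ 0.2  0.6 -0.2] 0.02762222696906889
the job is handed in; nothing more can be done
None
```

The red lever was pushed with closed fingertips through three clicks and left in the third notch. I then lifted the hand clear and handed the job in at 19.75 s; no verdict was reported.

**Clicks:** each one showed as the push building to about 15–17 N and then falling to about 0–3 N, at travels of roughly 0.041, 0.056 and 0.072 m. It never went near the fourth crest.

**Last checks:**
- Both fixed cameras read the settled lever at about 0.076–0.078 m, against the nominal 0.080. My vision read about the same amount low at notch 2, so I count this as the third notch.
- In the pictures the socket, cup, screwdriver and rule are where they were at the start.
- The wrist force was about zero at hand-in.

**What disagreed with the brief:**
- **Fingertip height:** the tips were about 28 mm higher than the reported pose and `r.tcp_to_tips` imply. My first pass therefore skimmed over the paddle without moving it. I triangulated the tips, lowered the hand and pushed again.
- **Push force:** the crests took about 15 N instead of the stated 5 N. I saw nothing blocking the lever and the force was centred on the fingers, so I pushed in small steps.

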